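# Fetch the egg mold round on the turntable and pack it in the bento tier

## Task

The aluminium egg mold stands at the back of the lazy Susan, under the wire dish shelf. Without touching the mold while it is under the shelf, turn the turntable to bring it out to the open front, then lift it off and gently set it down, upright and flat on the bottom, in the empty bay of the bento tier that holds the chopstick case and the green cup. The jar and the small dish must stay standing on the turntable, and the case and the cup flat in the tier.

Things in the scene. Friction and masses are not known exactly. Their poses are not given: they have to be found in the camera images.
- rack: Steel wire dish shelf, fixed, its bars 200 mm above the counter. Origin on the counter under the turntable's axis; +x points to the rear (away from the robot). The bars cover x = +45 to +200 mm, y = -200 to +200 mm in this frame, with 10 mm legs at those corners; the front side is open from above.
- hub (a point): Centre of the top face of the bamboo lazy Susan disc: diameter 320 mm, top face 34 mm above the counter, axis fixed, spins freely both ways. The frame turns with the disc. Six upright wooden knobs for pushing stand 148 mm from the centre, one on this frame's +x axis and every 60 degrees from it: 14 mm posts with an 18 mm ball on top, 51 mm high above the disc.
- mold: Aluminium egg mold, closed rounded case 92 mm (x) by 64 mm (y) by 40 mm high, about 0.25 kg. On its lid a raised grip bar 66 mm along x, 22 mm along y, from 40 to 66 mm above the underside, topped by a small button 3 mm high at its +x part (not needed). Origin at the centre of its underside; z up. Starts on the disc under the shelf.
- jar: Glass jar with a wooden lid, diameter 56 mm, 95 mm high, standing loose on the disc. Origin at the centre of its underside, z up.
- dish: Small white ceramic dish, rim diameter 84 mm, 35 mm high, standing loose on the disc. Origin at the centre of its underside, z up.
- bento: Lower tier of a red plastic bento box, open on top, loose on the counter: 178 mm (x) by 104 mm (y) by 42 mm high, walls and floor 3 mm. Origin at the centre of its underside, z up. (The other tier, empty, stands elsewhere; leave that one.)
- bay (a point): Centre of the empty bay on the inner floor of that tier, axes as bento. Free room about 104 mm along x by 73 mm along y; the egg mold goes here with its long side along x, either way round.
- case: Dark wooden chopstick case, 164 x 22 x 20 mm, lying loose in the tier along its +y wall. Origin at the centre of its underside, x along its length, z up.
- cups: Green silicone baking cup, diameter 66 mm, 32 mm high, standing loose at the tier's +x end. Origin at the centre of its underside, z up.
There are look-alikes about, which are no part of the job. What is shaped like the mold but purple or yellow is not meant.

How it is judged:
By the outcome, as a careful person would: the job done as asked, in the order asked, and still so for the second after the job is handed in, with the robot touching nothing.
It also fails if it takes over 72 s, if anything falls off the work surface, if the arm or the gripper's body presses on something with over 40 N, if the wrist force passes 120 N, or if a joint passes its speed limit or range.

## Robot

A 6-joint arm with a two-finger parallel gripper is mounted at the origin on the work surface. World frame = base frame: x ahead of the robot, y to its left, z up, the work surface at z = 0. Lengths are in mm, angles in rad, forces in N, time in s.
With the tool pointing down it reaches from about 350 to 975 mm from the base axis. Payload 7.1 kg.
Tool frame: the origin (TCP) lies at the very end of the fingers, on their centre line; the grasp point (between the pads) lies 19 mm behind it (bot.pinch_z is the distance from the TCP to the grasp point, in mm); z points along the fingers, y is the line along which they close (so a half turn about z gives the same grasp; the last joint's range is limited). The gripper opens to 88 mm and grips with 3 to 60 N. Pads are 20 mm wide; open, the fingers measure 115 mm over their backs; the gripper's body (75 mm by 178 mm) begins 61 mm behind the grasp point.
Start: joints at [1.267, 0.423, 1.63, -0, 1.089, -0.019], TCP at [175.572, 599.816, 222.675] pointing down, gripper open.
Joint ranges: [-3, 3], [-0.9, 2.11], [0.09, 2.58], [-1.31, 4.45], [0.11, 2.69], [-2.54, 2.54]. Speed limits (rad/s): [2.39, 2.39, 3.01, 3.14, 3.14, 3.14].

## Interface

Orientations are given as a 3x3 rotation matrix whose columns are the frame's x, y, z axes.
In Python, from station import bot gives the robot as it stands.
- The arm moves only by the shell command python3 -m handwheel 'ROWS' [OPENING] [FORCE]. ROWS is JSON, a list of rows, each an object with "travel": the shift along the tool's x, y, z in cm, a list of three; "yaw": the turn about the tool's z in degrees. A call has 1 to 10 rows; each row shifts and turns the commanded pose from where the row before left it, along the tool's axes as they then stand; what a row does not reach is not made up. A row lasts 1/12 s, in which the tool goes at most 41.7 mm and 7.16 degrees, less where a joint would pass 70% of its speed; a pose out of reach is approached as far as the arm can. A call is refused whole if a number of a shift passes 4.17 or a number of a turn 7.16, either way. A call with a gripper value outside its range is refused whole. OPENING is the opening, from 0 (shut) to 1 (fully open), set as the call begins (- or left out, the last holds). The fingers move at their own pace and stop on an object; FORCE is the grip in N (left out, the last holds). Time passes only in rows, so rows that do not move let the fingers close. It gives the time, the measured TCP pose, the force, the opening and the grip force at its end, in the units of the state.
- bot.state(): the state, without advancing time (a new reading comes with each control period).
- bot.grab_frame(name): name is "scene" or "top"; returns (picture, depth): 400x640x3 uint8, red, green, blue; 400x640 float32, mm along the optical axis (not along the pixel's ray), 0 where there is no reading.
- bot.get_calibration(name): a dict with "mtx" (3x3 intrinsics, pixels), "world_from_camera" (4x4, takes a point from camera to world coordinates). Camera axes: x right, y up, looking along -z (the intrinsics and any distortion apply to the point x, -y, -z); pixel columns grow to the right and rows downward; lengths in mm; the calibration is good to about 2 mm. A picture is of the moment at which its call begins. get_calibration takes no time and is no camera call.
- bot.finish_job(): hands the job in; it is judged then, once.
The state is a dict: "t": time; "qpos": joint angles; "joint_vel": joint speeds; "joint_efforts": joint torques, N m; "tcp_pos": TCP position; "ee_rot": TCP orientation; "wrist_force": force on the tool from outside, world axes, zero at the start; "moment": the same for the moment, N m; "width": opening from 0.0 (shut) to 1.0 (fully open); "gripper_force": force on a finger pad.
Only numpy, scipy, OpenCV 4.12 (cv2) and the standard library are available. Lean on these libraries where they do the work, as an engineer would, in place of code of your own. Each camera call takes 0.05 s, during which the arm holds its last target. There are 200 camera calls.

## Working session

There is one attempt and no reset: what is moved stays moved. The work goes in short steps, Python scripts to look and compute and a shell command to move; the robot and the scene stay as the last step left them, time stands still between calls to the robot, and variables do not carry over. Pictures are saved under pics/ and viewed, at most 10 in all, crops included, and the job is handed in when it is done.

```bash
ls; mkdir -p pics; python3 - <<'E'
from station import bot
import cv2,numpy as np
for n in("scene","top"):
    p,d=bot.grab_frame(n); cv2.imwrite(f"pics/{n}0.png",p[:,:,::-1]); np.savez(f"{n}0.npz",p=p,d=d)
    c=bot.get_calibration(n); print({k:np.round(v,3).tolist() if not isinstance(v,str) else v for k,v in c.items()})
    print((d==0).mean())
s=bot.state();print({k:np.round(v,3).tolist() for k,v in s.items()})
E
```

```text
pics
{'mtx': [[411.541, 0.0, 317.638], [0.0, 411.541, 204.057], [0.0, 0.0, 1.0]], 'world_from_camera': [[0.276, -0.763, 0.584, 1217.15], [0.961, 0.209, -0.181, -86.022], [0.016, 0.611, 0.791, 1043.722], [0.0, 0.0, 0.0, 1.0]]}
0.00408203125
{'mtx': [[413.213, 0.0, 319.334], [0.0, 413.213, 197.051], [0.0, 0.0, 1.0]], 'world_from_camera': [[0.008, 0.997, -0.079, 382.494], [-1.0, 0.008, 0.001, 130.289], [0.002, 0.079, 0.997, 1154.849], [0.0, 0.0, 0.0, 1.0]]}
0.00386328125
{'t': 0.1, 'qpos': [1.267, 0.424, 1.631, 0.0, 1.089, -0.019], 'joint_vel': [0.001, -0.002, -0.004, -0.001, -0.0, -0.001], 'joint_efforts': [0.0, -54.561, -27.432, 0.064, 0.019, -0.0], 'tcp_pos': [175.433, 599.359, 221.977], 'ee_rot': [[-0.96, 0.281, -0.0], [0.281, 0.96, -0.001], [0.0, -0.001, -1.0]], 'wrist_force': [0.323, -0.018, -0.385], 'moment': [-0.022, -0.002, 0.069], 'gripper_force': 0.0, 'width': 0.996}
```

View pics/scene0.png

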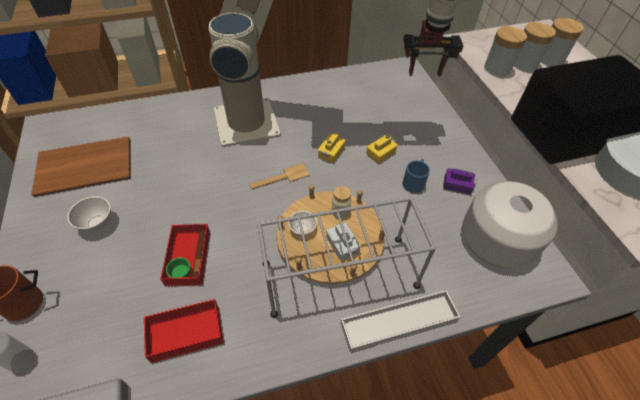

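View pics/top0.png

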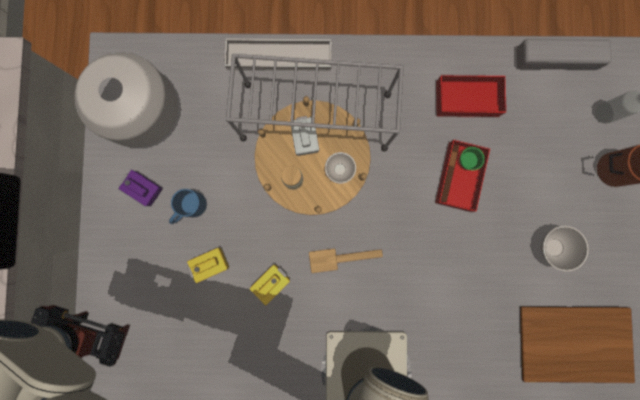

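The scene shows the disc (centre about 313,157 in top), the rack over its rear, and the robot base at about (366,365). In the top view, four things could be taken for the mold: silver at (305,136) under the shelf, purple at (140,187), and yellow at (208,265) and (270,284). I choose the silver one. There are two bento tiers: an empty one at (472,96), and one at (463,176) with the case and green cup, which is the target.

```bash
cat > h.py <<'E'
from station import bot
import cv2,numpy as np
def ray(n,uv,z):
    c=bot.get_calibration(n);K=c["mtx"];T=c["world_from_camera"]
    uv=np.atleast_2d(uv).astype(float)
    d=np.c_[(uv[:,0]-K[0][2])/K[0][0],-(uv[:,1]-K[1][2])/K[1][1],-np.ones(len(uv))]
    w=d@T[:3,:3].T; o=T[:3,3]; return o+w*((z-o[2])/w[:,2])[:,None]
def proj(n,P):
    c=bot.get_calibration(n);K=c["mtx"];T=c["world_from_camera"]
    q=(np.atleast_2d(P)-T[:3,3])@T[:3,:3]; return np.c_[K[0][0]*q[:,0]/-q[:,2]+K[0][2],K[1][1]*q[:,1]/q[:,2]+K[1][2]]
def cloud(n,d):
    c=bot.get_calibration(n);K=c["mtx"];T=c["world_from_camera"]
    v,u=np.mgrid[:400,:640]; P=np.stack([(u-K[0][2])/K[0][0]*d,-(v-K[1][2])/K[1][1]*d,-d],-1)
    return P@T[:3,:3].T+T[:3,3]
def crop(n,p,x0,y0,x1,y1,s,f):
    cv2.imwrite(f,cv2.resize(p[y0:y1,x0:x1,::-1],None,fx=s,fy=s,interpolation=cv2.INTER_CUBIC))
E
python3 - <<'E'
from h import *
z=np.load("top0.npz");p,d=z["p"],z["d"]
crop("top",p,220,40,420,220,3,"a.png");crop("top",p,430,120,510,220,5.4,"b.png")
a=cv2.imread("a.png");b=cv2.imread("b.png");b=cv2.resize(b,(200*0+180,225))
s=np.load("scene0.npz")["p"];cc=cv2.resize(s[170:300,250:440,::-1],None,fx=1,fy=1)
im=np.zeros((540,790,3),np.uint8);im[:540,:600]=a;im[:225,600:780]=b;im[260:390,600:790]=cc
cv2.imwrite("pics/c1.png",im)
P=cloud("top",d);hsv=cv2.cvtColor(p,cv2.COLOR_RGB2HSV);X=P.reshape(-1,3)
# disc
m=(abs(P[...,2]-34)<6)&(hsv[...,1]>80)&(hsv[...,0]>8)&(hsv[...,0]<25); v,u=np.nonzero(m);k=(u>240)&(u<390)&(v>90)&(v<220)
hull=cv2.convexHull(np.c_[u[k],v[k]].astype(np.int32)); W=ray("top",hull[:,0],34)[:,:2]
c,r=cv2.minEnclosingCircle(W.astype(np.float32));print("disc",c,r)
print("z levels counter",np.median(P[300:320,420:480,2]))
# red tier
m=((hsv[...,0]<8)|(hsv[...,0]>172))&(hsv[...,1]>150)&(hsv[...,2]>80);v,u=np.nonzero(m)
for nm,k in(("bento",(u>430)&(u<500)&(v>135)&(v<220)),):
    R=ray("top",np.c_[u,v][k],42)[:,:2]; print(nm,cv2.minAreaRect(R.astype(np.float32)), P[v[k],u[k],2].max())
    k2=k&(P[v,u,2]>36)
    print("rim",cv2.minAreaRect(P[v[k2],u[k2],:2].astype(np.float32)))
m=(hsv[...,0]>45)&(hsv[...,0]<85)&(hsv[...,1]>120);v,u=np.nonzero(m);R=ray("top",np.c_[u,v],32)[:,:2];print("cup",cv2.minEnclosingCircle(R.astype(np.float32)))
# tall things near disc
c=np.array(c)
for lo,hi in((190,215),(78,92),(95,112),(112,140),(60,77)):
    k=(np.hypot(*(P[...,:2]-c).transpose(2,0,1))<260 if lo==190 else np.hypot(*(P[...,:2]-c).transpose(2,0,1))<165)&(P[...,2]>lo)&(P[...,2]<hi)
    n,l,st,ce=cv2.connectedComponentsWithStats(k.astype(np.uint8))
    for i in range(1,n):
        if st[i,4]>4: print(lo,st[i,4],ce[i].round(1),P[l==i].mean(0).round(1),(np.ptp(P[l==i],0)).round(0))
E
```

```text
disc (582.0321655273438, 150.17141723632812) 158.48532104492188
z levels counter -0.39680381922050856
bento ((532.4993896484375, -261.1930847167969), (102.67977142333984, 176.19573974609375), 76.35551452636719) 1154.8491942548678
rim ((447.3704833984375, -131.4783935546875), (183.36073303222656, 507.2511291503906), 33.793609619140625)
cup ((460.3382873535156, 344.0465087890625), 657.6000366210938)
190 2867 [314.4  95.6] [697.6 142.9 202.7] [186. 415.  18.]
78 28 [305.9  99.4] [726.6 167.   82.4] [13. 16.  9.]
78 18 [358.2 121.2] [668.8  28.2  82.5] [13.  9. 11.]
78 30 [260.7 131.4] [639.4 285.   82.8] [14. 16.  9.]
78 6 [303.5 146.8] [599.  171.8  83.2] [ 5.  8. 12.]
78 33 [363.4 176.2] [522.9  14.3  81.8] [16. 13.  9.]
78 30 [266.4 187. ] [492.3 267.3  82.3] [16. 13.  9.]
78 5 [292. 188.] [490.  200.5  84.4] [ 1. 10.  5.]
78 30 [318.3 209.6] [434.5 131.6  82. ] [13. 16.  9.]
95 10 [302.7 121.8] [661.6 174.   99.3] [ 4. 18.  6.]
95 151 [304.4 136. ] [624.3 169.1  99.2] [49. 29. 10.]
95 54 [294.6 182.8] [501.7 193.  100.8] [37. 52. 11.]
112 315 [290.8 175.6] [516.8 201.  128.1] [49. 48. 18.]
60 6 [306.2 102.8] [723.  166.7  64.2] [ 2. 11. 16.]
60 81 [303.3 119.6] [674.5 173.6  73.5] [19. 48.  7.]
60 444 [304.8 141.2] [616.4 169.1  72.7] [73. 72. 17.]
60 6 [262.2 134.5] [633.4 282.5  72.4] [ 6. 10. 10.]
60 234 [340.4 167. ] [549.1  73.7  66.5] [81. 80. 13.]
60 6 [300.3 184.5] [500.8 179.5  70.6] [14. 10. 15.]
60 5 [294.  188.6] [490.3 196.4  65.9] [ 2. 11. 14.]
```

View pics/c1.png

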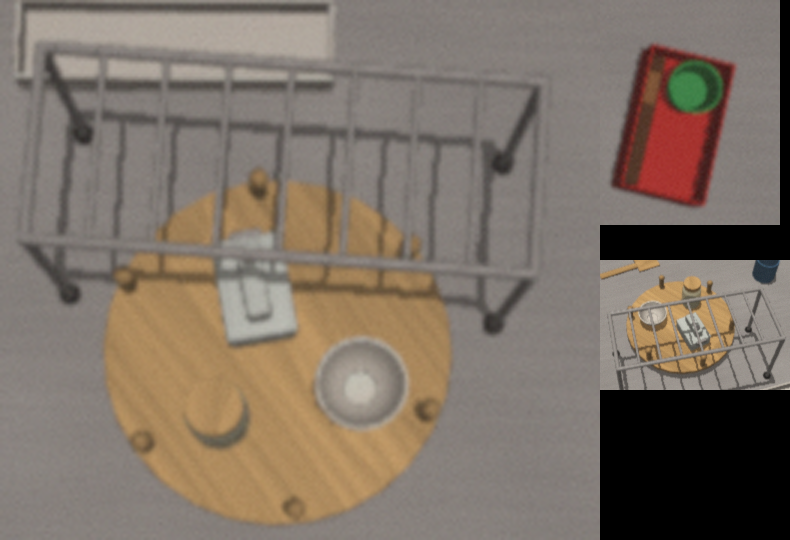

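The crop confirms the silver mold with its grip bar, partly under the shelf. The knobs fit a hub at about (581,149), at angles of 7°+60k. Plan: cage the knob at 127° between half-open fingers and sweep it counter-clockwise round the open front.

```bash
python3 -m handwheel '[{"travel":[0,0,0],"yaw":6.1},{"travel":[-1,0.1,0],"yaw":6.1},{"travel":[-2,0.2,0],"yaw":6.1},{"travel":[-2,0.2,0],"yaw":6.1},{"travel":[-2,0.2,0],"yaw":6.1},{"travel":[-2,0.2,0],"yaw":6.1}]' 0.35 20 && python3 -m handwheel '[{"travel":[-3,0.3,0],"yaw":0},{"travel":[-3.5,0.4,0],"yaw":0},{"travel":[-3.5,0.4,0],"yaw":0},{"travel":[-3.5,0.4,0],"yaw":0},{"travel":[-3.5,0.4,0],"yaw":0},{"travel":[-3.5,0.4,0],"yaw":0},{"travel":[-3,0.3,0],"yaw":0},{"travel":[-2,0.2,0],"yaw":0},{"travel":[0,0,0],"yaw":0},{"travel":[0,0,0],"yaw":0}]'
cat >> h.py <<'E'
def go(x,y,z):
    s=bot.state();R=np.array(s["ee_rot"]);t=np.array(s["tcp_pos"]);d=(np.array([x,y,z])-t)@R/10
    print("tcp",t.round(1),"phi",np.degrees(np.arctan2(R[1,1],R[0,1])).round(2),"q6",round(float(np.degrees(s["qpos"][5])),1),"need cm",d.round(2),"F",np.round(s["wrist_force"],1),"w",s["width"],"t",s["t"])
E
python3 -c "
from h import *
go(491.3,266.7,60)"
```

```text
t: 0.6
tcp_pos: [253.6, 554.2, 222.2]
ee_rot: [[-0.599, 0.801, -0.0], [0.801, 0.599, -0.001], [-0.0, -0.0, -1.0]]
wrist_force: [0.7, -0.2, -0.1]
width: 0.581
gripper_force: 0.0
t: 1.43
tcp_pos: [429.3, 367.4, 222.4]
ee_rot: [[-0.601, 0.799, -0.001], [0.799, 0.601, -0.0], [0.0, -0.001, -1.0]]
wrist_force: [0.2, 0.3, 0.1]
width: 0.348
gripper_force: 0.0
tcp [429.3 367.4 222.4] phi 36.95 q6 2.4 need cm [-11.77  -1.09  16.24] F [0.2 0.3 0.1] w 0.3484090167224725 t 1.4333
```

```bash
python3 -m handwheel '[{"travel":[-2.5,-0.2,0]},{"travel":[-3.5,-0.3,0]},{"travel":[-3.5,-0.3,2]},{"travel":[-2.27,-0.29,3]},{"travel":[0,0,3]},{"travel":[0,0,2]},{"travel":[0,0,0]},{"travel":[0,0,0]}]' && python3 -c "
from h import *
p,d=bot.grab_frame('scene');print(proj('scene',[[491.3,266.7,76]]));crop('s',p,260,150,460,300,3,'pics/s1.png')
go(491.3,266.7,60)"
```

```text
invalid input
```

Yaw is required in every row.

```bash
python3 -m handwheel '[{"travel":[-2.5,-0.2,0],"yaw":0},{"travel":[-3.5,-0.3,0],"yaw":0},{"travel":[-3.5,-0.3,2],"yaw":0},{"travel":[-2.27,-0.29,3],"yaw":0},{"travel":[0,0,3],"yaw":0},{"travel":[0,0,2],"yaw":0},{"travel":[0,0,0],"yaw":0},{"travel":[0,0,0],"yaw":0}]' && python3 -c "
from h import *
p,d=bot.grab_frame('scene');print(proj('scene',[[491.3,266.7,76]]));crop('s',p,260,150,460,300,3,'pics/s1.png')
go(491.3,266.7,60)"
```

```text
t: 2.1
tcp_pos: [490.1, 268.3, 121.9]
ee_rot: [[-0.604, 0.797, -0.002], [0.797, 0.604, -0.001], [0.001, -0.003, -1.0]]
wrist_force: [0.6, 0.7, 0.2]
width: 0.356
gripper_force: 0.0
[[358.11779688 192.09066162]]
tcp [491.1 268.8 123.1] phi 37.15 q6 -9.7 need cm [-0.18 -0.1   6.31] F [ 0.5  0.6 -0.1] w 0.35137569912060634 t 2.15
```

View pics/s1.png

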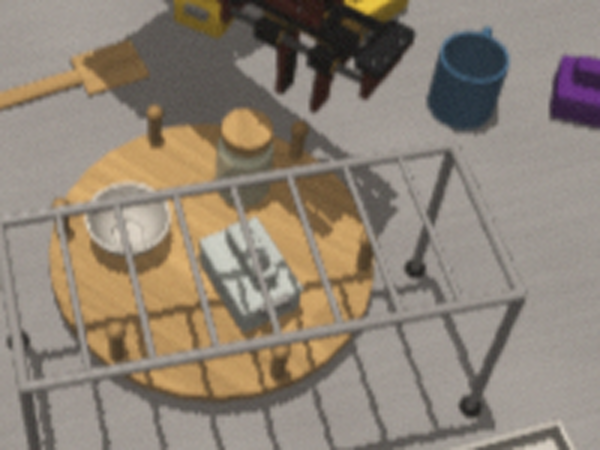

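The knob ball at crop (298,128), full pixel (359,193), matches the prediction (358,192). The fingers hang above it, so I descend to straddle it and test a small turn.

```bash
python3 -m handwheel '[{"travel":[-0.18,-0.1,1.3],"yaw":0},{"travel":[0,0,2],"yaw":0},{"travel":[0,0,2],"yaw":0},{"travel":[0,0,1],"yaw":0},{"travel":[0,0,0],"yaw":0},{"travel":[0,0,0],"yaw":0}]' && python3 -c "
from h import *
go(491.3,266.7,60)" && python3 -m handwheel '[{"travel":[0,0.2,0],"yaw":-1},{"travel":[0,0.4,0],"yaw":-1},{"travel":[0.01,0.52,0],"yaw":-2},{"travel":[0.01,0.52,0],"yaw":-2},{"travel":[0.01,0.52,0],"yaw":-2},{"travel":[0.01,0.52,0],"yaw":-2},{"travel":[0.01,0.52,0],"yaw":-2},{"travel":[0.01,0.52,0],"yaw":-2},{"travel":[0,0,0],"yaw":0}]' && python3 -c "
from h import *
go(491.3,266.7,60); t=np.array(bot.state()['tcp_pos'])[:2]-[580.8,149];print(np.hypot(*t),np.degrees(np.arctan2(t[1],t[0])))"
```

```text
t: 2.65
tcp_pos: [491.9, 266.3, 60.6]
ee_rot: [[-0.603, 0.797, 0.001], [0.797, 0.603, 0.0], [-0.0, 0.001, -1.0]]
wrist_force: [0.0, -0.8, 0.3]
width: 0.348
gripper_force: 0.0
tcp [491.9 266.3  60.6] phi 37.12 q6 -9.9 need cm [ 0.07 -0.03  0.06] F [ 0.  -0.8  0.3] w 0.34779718406093896 t 2.65
t: 3.4
tcp_pos: [519.9, 292.6, 60.9]
ee_rot: [[-0.779, 0.626, 0.003], [0.626, 0.779, 0.001], [-0.001, 0.003, -1.0]]
wrist_force: [0.5, 0.2, -0.0]
width: 0.351
gripper_force: 0.0
tcp [519.9 292.6  60.9] phi 51.21 q6 -23.0 need cm [ 0.61 -3.81  0.08] F [ 0.5  0.2 -0. ] w 0.35137015548062744 t 3.4
155.949300409055 112.98668973073735
```

The tool's +y is the clockwise tangent here, so the disc turned about 12° the wrong way. That's harmless. I'll reverse along the same rows, then sweep with -y.

```bash
python3 -m handwheel '[{"travel":[0,-0.2,0],"yaw":1},{"travel":[-0.05,-0.45,0],"yaw":2},{"travel":[-0.03,-0.52,0],"yaw":2},{"travel":[-0.03,-0.52,0],"yaw":2},{"travel":[-0.03,-0.52,0],"yaw":2},{"travel":[-0.03,-0.52,0],"yaw":2},{"travel":[-0.03,-0.52,0],"yaw":2},{"travel":[0,-0.52,0],"yaw":1},{"travel":[0,-0.2,0],"yaw":0},{"travel":[0,0,0],"yaw":0}]' && cat >> h.py <<'E'
def pol():
    go(0,0,60); t=np.array(bot.state()['tcp_pos'])[:2]-[580.8,149];print("r",np.hypot(*t).round(1),"alpha",np.degrees(np.arctan2(t[1],t[0])).round(1)%360)
E
python3 -c "
from h import *
pol()"
```

```text
t: 4.23
tcp_pos: [490.7, 262.1, 59.9]
ee_rot: [[-0.603, 0.798, -0.0], [0.798, 0.603, -0.0], [0.0, -0.0, -1.0]]
wrist_force: [0.9, -0.5, 0.8]
width: 0.35
gripper_force: 0.0
tcp [490.7 262.1  59.9] phi 37.09 q6 -10.2 need cm [  8.68 -54.95   0.  ] F [ 0.9 -0.5  0.8] w 0.35021848789923066 t 4.2333
r 144.6 alpha 128.5
```

```bash
python3 -m handwheel '[{"travel":[0.15,-0.3,0],"yaw":-1},{"travel":[0.15,-0.5,0],"yaw":-2},{"travel":[-0.02,-0.65,0],"yaw":-2.5},{"travel":[-0.02,-0.775,0],"yaw":-3},{"travel":[-0.02,-0.775,0],"yaw":-3},{"travel":[-0.02,-0.775,0],"yaw":-3},{"travel":[-0.02,-0.775,0],"yaw":-3},{"travel":[-0.02,-0.775,0],"yaw":-3},{"travel":[-0.02,-0.775,0],"yaw":-3},{"travel":[-0.02,-0.775,0],"yaw":-3}]' && python3 -c "
from h import *
pol()"
```

```text
t: 5.07
tcp_pos: [445.6, 212.4, 59.8]
ee_rot: [[-0.897, 0.441, 0.0], [0.441, 0.897, 0.0], [-0.0, 0.0, -1.0]]
wrist_force: [-0.4, 0.3, -0.6]
width: 0.351
gripper_force: 0.0
tcp [445.6 212.4  59.8] phi 63.82 q6 -39.7 need cm [ 30.62 -38.73  -0.04] F [-0.4  0.3 -0.6] w 0.3512105871495916 t 5.0667
r 149.3 alpha 154.9
```

```bash
R='x'; python3 -m handwheel '[{"travel":[-0.02,-0.775,0],"yaw":-3},{"travel":[-0.02,-0.775,0],"yaw":-3},{"travel":[-0.02,-0.775,0],"yaw":-3},{"travel":[-0.02,-0.775,0],"yaw":-3},{"travel":[-0.02,-0.775,0],"yaw":-3},{"travel":[-0.02,-0.775,0],"yaw":-3},{"travel":[-0.02,-0.775,0],"yaw":-3},{"travel":[-0.02,-0.775,0],"yaw":-3},{"travel":[-0.02,-0.775,0],"yaw":-3},{"travel":[-0.02,-0.775,0],"yaw":-3}]' >/dev/null && python3 -c "
from h import *
pol()" && python3 -m handwheel '[{"travel":[-0.02,-0.775,0],"yaw":-3},{"travel":[-0.02,-0.775,0],"yaw":-3},{"travel":[-0.02,-0.775,0],"yaw":-3},{"travel":[-0.02,-0.775,0],"yaw":-3},{"travel":[-0.02,-0.775,0],"yaw":-3},{"travel":[-0.02,-0.775,0],"yaw":-3},{"travel":[-0.02,-0.775,0],"yaw":-3},{"travel":[-0.02,-0.775,0],"yaw":-3}]' >/dev/null && python3 -c "
from h import *
pol()"
```

```text
tcp [430.7 137.2  59.8] phi 93.81 q6 -77.6 need cm [ 4.388e+01 -1.083e+01 -4.000e-02] F [-0.  -0.1  0. ] w 0.3536910808477609 t 5.9
r 150.6 alpha 184.5
tcp [447.4  77.8  59.8] phi 117.81 q6 -109.4 need cm [ 4.320e+01  1.398e+01 -4.000e-02] F [-0.1  0.7 -0.3] w 0.34983794344572716 t 6.5667
r 151.2 alpha 208.1
```

```bash
python3 -m handwheel '[{"travel":[-0.06,-0.775,0],"yaw":-3},{"travel":[-0.06,-0.775,0],"yaw":-3},{"travel":[-0.06,-0.775,0],"yaw":-3},{"travel":[-0.06,-0.775,0],"yaw":-3},{"travel":[-0.06,-0.775,0],"yaw":-3},{"travel":[-0.03,-0.775,0],"yaw":-3},{"travel":[-0.02,-0.52,0],"yaw":-2},{"travel":[-0.02,-0.26,0],"yaw":-1},{"travel":[0,0,0],"yaw":0},{"travel":[0,0,0],"yaw":0}]' >/dev/null && python3 -c "
from h import *
pol()
p,d=bot.grab_frame('top');crop('s',p,220,40,420,220,3,'pics/t2.png')"
```

```text
tcp [482.4  37.   59.7] phi 138.55 q6 -135.6 need cm [34.71 33.71 -0.04] F [ 0.9 -0.6 -0.3] w 0.35106385924561345 t 7.4
r 149.1 alpha 228.7
```

View pics/t2.png

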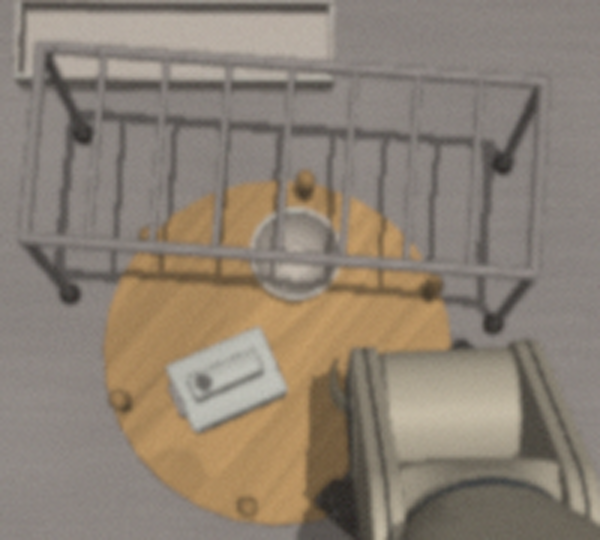

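The disc has turned about 102°. The mold is clear at crop (227,380), and the dish is upright under the shelf at (296,252). I'll turn about 50° more using the next knob, at crop (248,507), so the gripper clears the shelf.

```bash
python3 -m handwheel '[{"travel":[0,0,-1],"yaw":0},{"travel":[0,0,-2],"yaw":0},{"travel":[0,0,-2],"yaw":0},{"travel":[0.5,0,0],"yaw":6},{"travel":[0,0,0],"yaw":6},{"travel":[0,0,0],"yaw":6},{"travel":[0,0,0],"yaw":6},{"travel":[0,0,0],"yaw":6},{"travel":[0,0,0],"yaw":6},{"travel":[0,0,0],"yaw":6}]' >/dev/null && python3 -m handwheel '[{"travel":[0,0,0],"yaw":6},{"travel":[0,0,0],"yaw":6},{"travel":[0,0,0],"yaw":5.7}]' && cat > meas.py <<'E'
from h import *
p,d=bot.grab_frame('top');P=cloud('top',d);hub=np.array([580.8,149]);rr=np.hypot(P[...,0]-hub[0],P[...,1]-hub[1])
k=(rr<157)&(rr>136)&(P[...,2]>76)&(P[...,2]<90)
n,l,st,ce=cv2.connectedComponentsWithStats(k.astype(np.uint8))
for i in range(1,n):
    if st[i,4]>12: q=P[l==i].mean(0);print("knob",q.round(1),np.degrees(np.arctan2(*(q[:2]-hub)[::-1])).round(1)%360,st[i,4])
hsv=cv2.cvtColor(p,cv2.COLOR_RGB2HSV)
for nm,lo,hi in(("body",66,79),("bar",92,106)):
    k=((rr<150)&(P[...,2]>lo)&(P[...,2]<hi)&(hsv[...,1]<60)&(P[...,0]<610)).astype(np.uint8);n,l,st,ce=cv2.connectedComponentsWithStats(k)
    for i in range(1,n):
        if st[i,4]>60:
            Q=P[l==i][:,:2].astype(np.float32);print(nm,st[i,4],ce[i].round(1),cv2.minAreaRect(Q),Q.mean(0).round(1))
            v,u=np.nonzero(l==i);print("  ray",cv2.minAreaRect(ray("top",np.c_[u,v],74 if nm=="body" else 100)[:,:2].astype(np.float32)))
k=(rr<150)&(P[...,2]>122)&(P[...,2]<136);print("jar",P[k].mean(0).round(1),k.sum())
pol()
E
python3 meas.py
```

```text
t: 8.53
tcp_pos: [478.8, 33.4, 110.4]
ee_rot: [[-0.98, 0.198, 0.0], [0.198, 0.98, 0.0], [-0.0, 0.0, -1.0]]
wrist_force: [0.4, -0.2, -0.4]
width: 0.353
gripper_force: 0.0
knob [726.2 124.5  81.4] 350.4 34
knob [677.  266.4  81.8] 50.7 14
knob [630.8  11.4  82.2] 290.0 32
knob [530.5 287.9  81.6] 109.9 35
knob [436.  175.   81.3] 169.8 35
body 606 [294.9 166.6] ((548.9138793945312, 195.79010009765625), (63.87924575805664, 96.12474822998047), 23.97275161743164) [547.9 194.4]
  ray ((548.4374389648438, 195.6001739501953), (63.70550537109375, 95.96192932128906), 23.85038185119629)
bar 216 [294.6 164.6] ((549.7080078125, 193.76980590820312), (22.2603816986084, 65.35591125488281), 23.05946159362793) [549.2 193.5]
  ray ((548.8668212890625, 193.40538024902344), (22.464462280273438, 65.23767852783203), 23.523983001708984)
jar [553.   89.5 128.2] 68
tcp [478.8  33.4 110.4] phi 78.27 q6 -75.7 need cm [ 46.2  -13.01   5.03] F [-0.5 -0.   0.1] w 0.3507491189365483 t 8.5833
r 154.1 alpha 228.6
```

```bash
python3 -c "
from h import *
go(435.5,175,60)"; python3 -m handwheel '[{"travel":[1.1,2,0],"yaw":0},{"travel":[1.1,3,0],"yaw":0},{"travel":[1.1,3,0],"yaw":0},{"travel":[1.1,3,0],"yaw":0},{"travel":[1.1,2,0],"yaw":0},{"travel":[1.5,0,0],"yaw":0},{"travel":[0,0,0],"yaw":0},{"travel":[0,0,0],"yaw":0}]' >/dev/null; python3 -c "
from h import *
go(435.5,175,60)"
```

```text
tcp [478.8  33.4 110.4] phi 78.27 q6 -75.7 need cm [ 7.12 12.98  5.04] F [-0.5 -0.   0.1] w 0.3507491189365483 t 8.5833
tcp [434.9 174.4 110. ] phi 79.06 q6 -58.6 need cm [-0.05  0.07  5.  ] F [ 0.6 -0.5  0.7] w 0.34897637508351076 t 9.25
```

```bash
python3 -m handwheel '[{"travel":[0,0.07,1],"yaw":0},{"travel":[0,0,2],"yaw":0},{"travel":[0,0,1.5],"yaw":0},{"travel":[0,0,0.5],"yaw":0},{"travel":[0,0,0],"yaw":0},{"travel":[0,-0.26,0],"yaw":-1},{"travel":[0,-0.4,0],"yaw":-1.5},{"travel":[-0.02,-0.52,0],"yaw":-2},{"travel":[-0.02,-0.775,0],"yaw":-3},{"travel":[-0.03,-0.775,0],"yaw":-3}]' >/dev/null && python3 -m handwheel '[{"travel":[-0.03,-0.775,0],"yaw":-3},{"travel":[-0.03,-0.775,0],"yaw":-3},{"travel":[-0.03,-0.775,0],"yaw":-3},{"travel":[-0.03,-0.775,0],"yaw":-3},{"travel":[-0.03,-0.775,0],"yaw":-3},{"travel":[-0.03,-0.775,0],"yaw":-3},{"travel":[-0.03,-0.775,0],"yaw":-3},{"travel":[-0.03,-0.775,0],"yaw":-3},{"travel":[-0.03,-0.775,0],"yaw":-3},{"travel":[-0.03,-0.775,0],"yaw":-3}]' >/dev/null && python3 -m handwheel '[{"travel":[-0.03,-0.775,0],"yaw":-3},{"travel":[-0.03,-0.775,0],"yaw":-3},{"travel":[-0.03,-0.775,0],"yaw":-3},{"travel":[-0.02,-0.52,0],"yaw":-2},{"travel":[-0.02,-0.4,0],"yaw":-1.5},{"travel":[-0.02,-0.2,0],"yaw":-1},{"travel":[0,0,0],"yaw":0},{"travel":[0,0,0],"yaw":0},{"travel":[0,0,0],"yaw":0}]' && python3 meas.py
```

```text
t: 11.67
tcp_pos: [473.6, 46.4, 59.9]
ee_rot: [[-0.733, -0.68, 0.0], [-0.68, 0.733, 0.0], [-0.0, -0.0, -1.0]]
wrist_force: [-0.3, 0.6, -1.3]
width: 0.35
gripper_force: 0.0
knob [723.3 112.4  82. ] 345.6 32
knob [683.5 252.   82. ] 45.1 22
knob [620.3   7.9  81.3] 285.6 33
knob [541.3 291.4  82. ] 105.5 35
knob [438.  186.8  81.6] 165.2 36
body 614 [312.  175.6] ((525.2407836914062, 149.1542510986328), (63.612953186035156, 94.95244598388672), 79.82392883300781) [524.5 149. ]
  ray ((525.0401611328125, 148.89683532714844), (63.470252990722656, 94.85578918457031), 79.43912506103516)
bar 216 [312.  173.5] ((526.8041381835938, 148.62890625), (21.932043075561523, 64.88668823242188), 79.39128875732422) [526.5 148.5]
  ray ((526.37255859375, 148.4901123046875), (21.740888595581055, 65.54985046386719), 79.35900115966797)
jar [618.6  78.5 128.2] 248
tcp [473.5  46.5  59.8] phi 132.88 q6 -128.7 need cm [ 3.786e+01  2.881e+01 -2.000e-02] F [ 0.4 -0.6  0. ] w 0.34568706643197855 t 11.7167
r 148.4 alpha 223.7
```

```bash
python3 -m handwheel '[{"travel":[0,0,-1.5],"yaw":0},{"travel":[0,0,-2.5],"yaw":0},{"travel":[0,0,-2.5],"yaw":0},{"travel":[0,0,-0.5],"yaw":6},{"travel":[0,0,0],"yaw":6},{"travel":[0,0,0],"yaw":6},{"travel":[0,0,0],"yaw":6},{"travel":[0,0,0],"yaw":6},{"travel":[0,0,0],"yaw":6},{"travel":[0,0,0],"yaw":6}]' 0.6 25 >/dev/null && python3 -m handwheel '[{"travel":[0,0,0],"yaw":6},{"travel":[0,0,0],"yaw":5.5},{"travel":[0,0,0],"yaw":0}]' && python3 - <<'E'
from h import *
go(526,148.8,78)
z=np.load("top0.npz");p,d=z["p"],z["d"];P=cloud("top",d);hsv=cv2.cvtColor(p,cv2.COLOR_RGB2HSV)
b=np.array([532.5,-261.2]);a=np.radians(-13.6);R=np.array([[np.cos(a),-np.sin(a)],[np.sin(a),np.cos(a)]])
v,u=np.mgrid[:400,:640];sel=(u>430)&(u<500)&(v>130)&(v<220)
g=sel&(hsv[...,0]>45)&(hsv[...,0]<85)&(hsv[...,1]>100)
gw=ray("top",np.c_[u[g],v[g]],32)[:,:2];c,r=cv2.minEnclosingCircle(gw.astype(np.float32));print("cup bento",((np.array(c)-b)@R).round(1),r)
L=(P[...,:2]-b)@R
k=sel&(abs(L[...,0])<80)&(abs(L[...,1])<48)&(P[...,2]>12)&(P[...,2]<30)&(hsv[...,2]<140)&~g
q=L[k];print("case?",len(q),q.min(0),q.max(0),np.percentile(q[:,1],[5,50,95]).round(1))
for x in(-60,-30,0):
  for y in range(-46,50,8):
    i=np.argmin(np.where(sel,np.hypot(L[...,0]-x,L[...,1]-y),9e9));print((x,y),p.reshape(-1,3)[i],P.reshape(-1,3)[i,2].round(0),end=" ")
  print()
E
```

```text
t: 12.8
tcp_pos: [473.3, 46.6, 129.6]
ee_rot: [[-0.982, 0.187, -0.0], [0.187, 0.982, 0.0], [0.0, -0.0, -1.0]]
wrist_force: [0.4, 0.2, 0.9]
width: 0.603
gripper_force: 0.0
tcp [473.3  46.6 129.6] phi 79.2 q6 -75.0 need cm [-3.26 11.03  5.16] F [0.4 0.2 0.9] w 0.6028861299051839 t 12.8
cup bento [ 53.6 -16. ] 33.20966339111328
case? 455 [-79.77586249 -43.06850238] [79.95427405 47.99686298] [-39.5  30.9  47.3]
(-60, -46) [153  51  46] -1.0 (-60, -38) [166  51  47] 5.0 (-60, -30) [162  46  41] 3.0 (-60, -22) [167  52  47] 1.0 (-60, -14) [165  51  47] 0.0 (-60, -6) [169  57  51] 2.0 (-60, 2) [170  53  50] 3.0 (-60, 10) [168  53  49] 3.0 (-60, 18) [151  57  50] 5.0 (-60, 26) [95 53 39] 19.0 (-60, 34) [80 55 41] 24.0 (-60, 42) [100  50  36] 22.0 
(-30, -46) [163  50  45] 3.0 (-30, -38) [168  54  51] 3.0 (-30, -30) [167  51  47] 1.0 (-30, -22) [165  50  44] 2.0 (-30, -14) [165  52  47] 4.0 (-30, -6) [166  50  45] 2.0 (-30, 2) [166  52  48] 4.0 (-30, 10) [166  52  47] 7.0 (-30, 18) [158  50  46] 8.0 (-30, 26) [92 52 39] 22.0 (-30, 34) [82 55 41] 20.0 (-30, 42) [96 46 38] 24.0 
(0, -46) [152  50  47] 3.0 (0, -38) [166  50  47] 4.0 (0, -30) [166  52  48] 5.0 (0, -22) [165  51  46] 2.0 (0, -14) [165  51  47] 4.0 (0, -6) [166  53  50] 5.0 (0, 2) [163  50  45] 5.0 (0, 10) [164  48  46] 1.0 (0, 18) [145  47  40] 4.0 (0, 26) [87 57 44] 21.0 (0, 34) [82 54 38] 23.0 (0, 42) [95 52 39] 23.0
```

```bash
python3 -m handwheel '[{"travel":[-0.66,2.2,0],"yaw":0},{"travel":[-0.65,2.2,0],"yaw":0},{"travel":[-0.65,2.2,0],"yaw":0},{"travel":[-0.65,2.2,0],"yaw":0},{"travel":[-0.65,2.23,0],"yaw":0},{"travel":[0,0,1],"yaw":0},{"travel":[0,0,1.3],"yaw":0},{"travel":[0,0,0],"yaw":0},{"travel":[0,0,0],"yaw":0}]' 0.6 25 >/dev/null; python3 -c "
from h import *
go(526,148.8,78)
p,d=bot.grab_frame('scene');crop('s',p,260,150,460,300,3,'pics/s3.png')"
```

```text
tcp [524.7 148.3 105.8] phi 79.48 q6 -64.9 need cm [-0.12  0.08  2.78] F [-0.1 -0.5 -1. ] w 0.6021835713836187 t 13.55
```

View pics/s3.png

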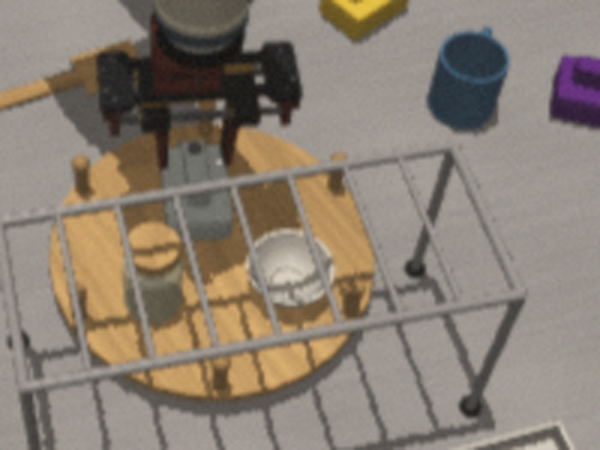

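The fingers straddle the mold at crop (195,185), well clear of the shelf's front bar. The jar (153,270) and dish (290,268) are both upright. Now I descend, close and lift slightly.

```bash
python3 -m handwheel '[{"travel":[-0.12,0.05,1],"yaw":0},{"travel":[0,0,1.2],"yaw":0},{"travel":[0,0,0.5],"yaw":0},{"travel":[0,0,0],"yaw":0},{"travel":[0,0,0],"yaw":0}]' 0.6 25 && python3 -m handwheel '[{"travel":[0,0,0],"yaw":0},{"travel":[0,0,0],"yaw":0},{"travel":[0,0,0],"yaw":0},{"travel":[0,0,0],"yaw":0},{"travel":[0,0,0],"yaw":0},{"travel":[0,0,0],"yaw":0},{"travel":[0,0,0],"yaw":0},{"travel":[0,0,0],"yaw":0}]' 0 25 && python3 -m handwheel '[{"travel":[0,0,-0.3],"yaw":0},{"travel":[0,0,-1],"yaw":0},{"travel":[0,0,-2],"yaw":0},{"travel":[0,0,-2],"yaw":0},{"travel":[0,0,-2],"yaw":0},{"travel":[0,0,-1],"yaw":0},{"travel":[0,0,0],"yaw":0},{"travel":[0,0,0],"yaw":0}]'; python3 - <<'E'
from h import *
b=np.array([532.5,-261.2]);a=np.radians(-13.6);R=np.array([[np.cos(a),-np.sin(a)],[np.sin(a),np.cos(a)]]);t=b+R@[-33,-13];print(t)
go(t[0],t[1],100)
E
```

```text
t: 14.02
tcp_pos: [526.9, 148.8, 79.0]
ee_rot: [[-0.983, 0.184, -0.001], [0.184, 0.983, -0.0], [0.001, -0.001, -1.0]]
wrist_force: [-0.3, -0.7, 0.7]
width: 0.598
gripper_force: 0.0
t: 14.68
tcp_pos: [527.5, 149.2, 79.9]
ee_rot: [[-0.983, 0.184, 0.001], [0.184, 0.983, 0.0], [-0.0, 0.0, -1.0]]
wrist_force: [-0.1, 0.4, 1.4]
width: 0.244
gripper_force: 25.0
t: 15.35
tcp_pos: [527.3, 149.0, 162.9]
ee_rot: [[-0.983, 0.184, 0.001], [0.184, 0.983, 0.0], [-0.001, 0.0, -1.0]]
wrist_force: [0.2, 0.1, -2.6]
width: 0.244
gripper_force: 25.0
[ 497.36843951 -266.07580328]
tcp [527.3 149.  162.9] phi 79.38 q6 -64.8 need cm [ -4.71 -41.35   6.28] F [ 0.2  0.1 -2.6] w 0.24438479266333815 t 15.35
```

```bash
python3 -m handwheel '[{"travel":[-0.2,-1.5,0],"yaw":0},{"travel":[-0.4,-3,0],"yaw":0},{"travel":[-0.5,-4,0],"yaw":0},{"travel":[-0.5,-4,0],"yaw":0},{"travel":[-0.5,-4,0],"yaw":0},{"travel":[-0.5,-4,0],"yaw":0},{"travel":[-0.5,-4,0],"yaw":0},{"travel":[-0.5,-4,0],"yaw":0},{"travel":[-0.4,-4,0],"yaw":0},{"travel":[-0.4,-4,0],"yaw":0}]' >/dev/null && python3 -m handwheel '[{"travel":[-0.3,-3,0],"yaw":1},{"travel":[0,-1.5,0],"yaw":1},{"travel":[0,-0.3,0],"yaw":1},{"travel":[0,0,0],"yaw":0},{"travel":[0,0,0],"yaw":0},{"travel":[0,0,0],"yaw":0}]'; cat > m2.py <<'E'
from h import *
b=np.array([532.5,-261.2]);a=np.radians(-13.6);R=np.array([[np.cos(a),-np.sin(a)],[np.sin(a),np.cos(a)]]);t=b+R@[-33,-13]
s=bot.state();zt=s["tcp_pos"][2]
for n in("top","scene"):
    p,d=bot.grab_frame(n);cv2.imwrite(f"{n}_m.png",p[:,:,::-1]);P=cloud(n,d);hsv=cv2.cvtColor(p,cv2.COLOR_RGB2HSV)
    near=np.hypot(P[...,0]-t[0],P[...,1]-t[1])<85
    zl=zt-45.5+40
    k=(near&(abs(P[...,2]-zl)<7)&(hsv[...,1]<70)).astype(np.uint8);Q=P[k>0][:,:2].astype(np.float32);print(n,"lid",len(Q),cv2.minAreaRect(Q) if len(Q)>5 else "")
    red=((hsv[...,0]<8)|(hsv[...,0]>172))&(hsv[...,1]>150)&(hsv[...,2]>60)&(np.hypot(P[...,0]-b[0],P[...,1]-b[1])<115)&(P[...,2]>35)&(P[...,2]<50)
    Q=P[red][:,:2].astype(np.float32);print(n,"rim",len(Q),cv2.minAreaRect(Q))
go(t[0],t[1],100)
E
python3 m2.py; python3 - <<'E'
import cv2,numpy as np
a=cv2.imread("top_m.png")[90:250,400:540];b=cv2.imread("scene_m.png")[180:310,110:270]
im=np.zeros((400,780,3),np.uint8);a=cv2.resize(a,(350,400),interpolation=2);b=cv2.resize(b,(430,349),interpolation=2);im[:,:350]=a;im[:349,350:]=b;cv2.imwrite("pics/m.png",im)
E
```

```text
t: 16.68
tcp_pos: [496.8, -264.1, 162.0]
ee_rot: [[-0.972, 0.234, -0.001], [0.234, 0.972, 0.001], [0.001, 0.001, -1.0]]
wrist_force: [0.1, 0.9, -2.6]
width: 0.246
gripper_force: 25.0
top lid 336 ((493.0039367675781, -264.6239013671875), (64.34253692626953, 94.04857635498047), 76.23812866210938)
top rim 138 ((532.533447265625, -262.7024841308594), (102.53256225585938, 176.50843811035156), 76.05561065673828)
scene lid 406 ((497.6152038574219, -263.6691589355469), (64.38626098632812, 99.93118286132812), 76.54386138916016)
scene rim 241 ((536.6298828125, -264.10272216796875), (105.0875244140625, 178.7865447998047), 76.26514434814453)
tcp [ 497.1 -264.2  162.4] phi 76.49 q6 -105.7 need cm [-0.07 -0.18  6.24] F [ 0.5 -0.6 -2.6] w 0.24752032905341406 t 16.7833
```

View pics/m.png

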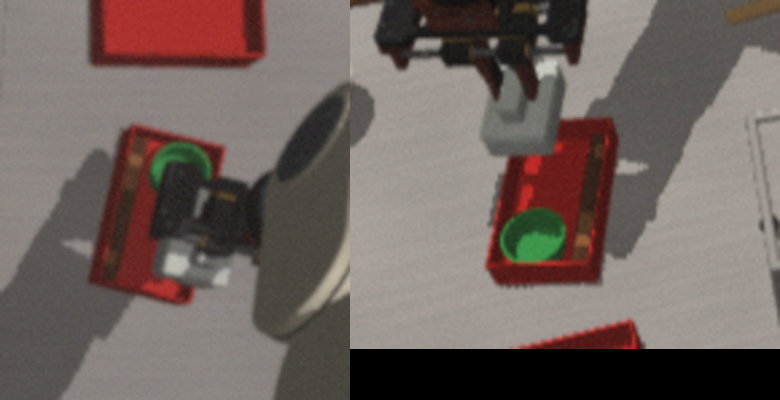

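```bash
python3 -m handwheel '[{"travel":[-0.2,-0.12,1],"yaw":0},{"travel":[-0.2,-0.12,2],"yaw":0},{"travel":[0,0,2],"yaw":0},{"travel":[0,0,1],"yaw":0},{"travel":[0,0,0.5],"yaw":0},{"travel":[0,0,0],"yaw":0},{"travel":[0,0,0],"yaw":0},{"travel":[0,0,0],"yaw":0}]' >/dev/null; python3 m2.py; python3 - <<'E'
import cv2,numpy as np
a=cv2.imread("top_m.png")[110:230,410:515];b=cv2.imread("scene_m.png")[200:300,140:240]
im=np.zeros((430,800,3),np.uint8);a=cv2.resize(a,(370,423),interpolation=2);b=cv2.resize(b,(430,430),interpolation=2);im[:423,:370]=a;im[:,370:]=b;cv2.imwrite("pics/m2.png",im)
E
```

```text
top lid 297 ((496.0509033203125, -270.9585266113281), (65.29798889160156, 91.28327941894531), 71.45250701904297)
top rim 135 ((532.0715942382812, -262.5946044921875), (102.36678314208984, 176.0430908203125), 76.17379760742188)
scene lid 376 ((505.4010314941406, -269.2031555175781), (63.1502685546875, 95.74092864990234), 75.78392028808594)
scene rim 220 ((536.3328857421875, -264.5108947753906), (105.71704864501953, 182.3593292236328), 76.22465515136719)
tcp [ 501.  -269.1   98.6] phi 76.38 q6 -105.8 need cm [ 0.42  0.21 -0.14] F [-0.7 -0.  -2.4] w 0.24938160544458582 t 17.55
```

View pics/m2.png

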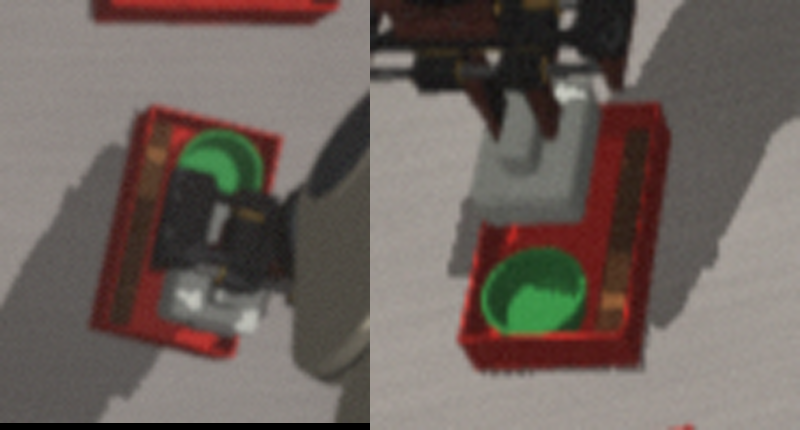

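```bash
python3 -m handwheel '[{"travel":[0.19,0.12,0],"yaw":0},{"travel":[0,0,0.5],"yaw":0},{"travel":[0,0,0.5],"yaw":0},{"travel":[0,0,0.5],"yaw":0},{"travel":[0,0,0.5],"yaw":0},{"travel":[0,0,0.3],"yaw":0},{"travel":[0,0,0],"yaw":0},{"travel":[0,0,0],"yaw":0}]' && python3 m2.py
```

```text
t: 18.22
tcp_pos: [498.6, -267.0, 74.2]
ee_rot: [[-0.972, 0.235, -0.001], [0.235, 0.972, 0.0], [0.001, 0.0, -1.0]]
wrist_force: [0.5, 0.6, -2.8]
width: 0.245
gripper_force: 25.0
top lid 283 ((494.4444580078125, -267.45294189453125), (64.20758819580078, 90.68399810791016), 74.75147247314453)
top rim 131 ((532.2911376953125, -263.45367431640625), (102.8757553100586, 176.16156005859375), 76.39925384521484)
scene lid 356 ((503.7650451660156, -267.7577819824219), (64.07859802246094, 89.1069107055664), 76.4873275756836)
scene rim 213 ((536.9782104492188, -264.0192565917969), (104.41687774658203, 178.45840454101562), 76.4410400390625)
tcp [ 498.9 -267.2   74.7] phi 76.38 q6 -105.8 need cm [ 0.18  0.07 -2.53] F [ 0.2 -1.4 -2.5] w 0.2468031977562875 t 18.3167
```

```bash
python3 -m handwheel '[{"travel":[0,-0.05,0.5],"yaw":0},{"travel":[0,0,0.5],"yaw":0},{"travel":[0,0,0.5],"yaw":0},{"travel":[0,0,0.3],"yaw":0},{"travel":[0,0,0.2],"yaw":0},{"travel":[0,0,0.15],"yaw":0},{"travel":[0,0,0.1],"yaw":0},{"travel":[0,0,0],"yaw":0}]'&& python3 -m handwheel '[{"travel":[0,0,0.1],"yaw":0},{"travel":[0,0,0],"yaw":0}]'
```

```text
t: 18.98
tcp_pos: [498.6, -267.6, 52.0]
ee_rot: [[-0.972, 0.235, -0.0], [0.235, 0.972, 0.0], [0.0, 0.0, -1.0]]
wrist_force: [-0.3, -0.3, -2.9]
width: 0.252
gripper_force: 25.0
t: 19.15
tcp_pos: [498.7, -267.6, 51.2]
ee_rot: [[-0.972, 0.235, 0.0], [0.235, 0.972, -0.0], [-0.0, -0.0, -1.0]]
wrist_force: [-0.0, 0.1, -2.4]
width: 0.248
gripper_force: 25.0
```

```bash
for i in 1 2; do python3 -m handwheel '[{"travel":[0,0,0.05],"yaw":0},{"travel":[0,0,0.05],"yaw":0},{"travel":[0,0,0],"yaw":0},{"travel":[0,0,0],"yaw":0}]' | grep -E "pos|force"; done
```

```text
tcp_pos: [498.7, -267.6, 50.2]
wrist_force: [-0.7, 0.1, -2.2]
gripper_force: 25.0
tcp_pos: [498.7, -267.6, 49.1]
wrist_force: [-0.2, 0.7, -1.8]
gripper_force: 25.0
```

```bash
for i in 1 2; do python3 -m handwheel '[{"travel":[0,0,0.05],"yaw":0},{"travel":[0,0,0],"yaw":0},{"travel":[0,0,0],"yaw":0}]' | grep -E "pos|wrist"; done
```

```text
tcp_pos: [498.7, -267.6, 48.9]
wrist_force: [-1.2, 1.5, 2.2]
tcp_pos: [498.8, -267.5, 48.8]
wrist_force: [-2.3, 1.6, 6.4]
```

The floor contact shows in the wrist force, so I'll release and lift away.

```bash
python3 -m handwheel '[{"travel":[0,0,0],"yaw":0},{"travel":[0,0,0],"yaw":0},{"travel":[0,0,0],"yaw":0},{"travel":[0,0,0],"yaw":0},{"travel":[0,0,0],"yaw":0},{"travel":[0,0,0],"yaw":0}]' 0.5 && python3 -m handwheel '[{"travel":[0,0,-0.5],"yaw":0},{"travel":[0,0,-1.5],"yaw":0},{"travel":[0,0,-3],"yaw":0},{"travel":[0,0,-4],"yaw":0},{"travel":[0,0,-4],"yaw":0},{"travel":[4,0,-2],"yaw":0},{"travel":[4,0,0],"yaw":0},{"travel":[4,0,0],"yaw":0},{"travel":[0,0,0],"yaw":0},{"travel":[0,0,0],"yaw":0}]' | grep pos; python3 m2.py; python3 - <<'E'
import cv2,numpy as np
t=cv2.imread("top_m.png")
a=t[130:220,425:510];b=cv2.imread("scene_m.png")[200:300,140:240];c=t[70:220,240:390]
im=np.zeros((560,780,3),np.uint8);im[:413,:390]=cv2.resize(a,(390,413),interpolation=2);im[:390,390:]=cv2.resize(b,(390,390),interpolation=2);im[410:560,390:540]=c
im[410:560,560:760]=cv2.imread("scene_m.png")[150:300,250:450];cv2.imwrite("pics/f.png",im)
E
```

```text
t: 20.82
tcp_pos: [498.7, -267.6, 48.1]
ee_rot: [[-0.972, 0.235, -0.0], [0.235, 0.972, 0.0], [0.0, -0.0, -1.0]]
wrist_force: [-0.3, 0.1, 0.4]
width: 0.499
gripper_force: 0.0
tcp_pos: [383.0, -239.4, 197.3]
top lid 0 
top rim 114 ((532.7211303710938, -262.756103515625), (102.1769790649414, 176.3625030517578), 76.15486145019531)
scene lid 0 
scene rim 257 ((537.57861328125, -263.6817626953125), (105.2231216430664, 181.1932373046875), 76.01748657226562)
tcp [ 385.8 -240.6  197.5] phi 76.37 q6 -109.8 need cm [-11.43   0.16   9.78] F [0.5 0.2 0.3] w 0.5049745979817549 t 21.75
```

View pics/f.png

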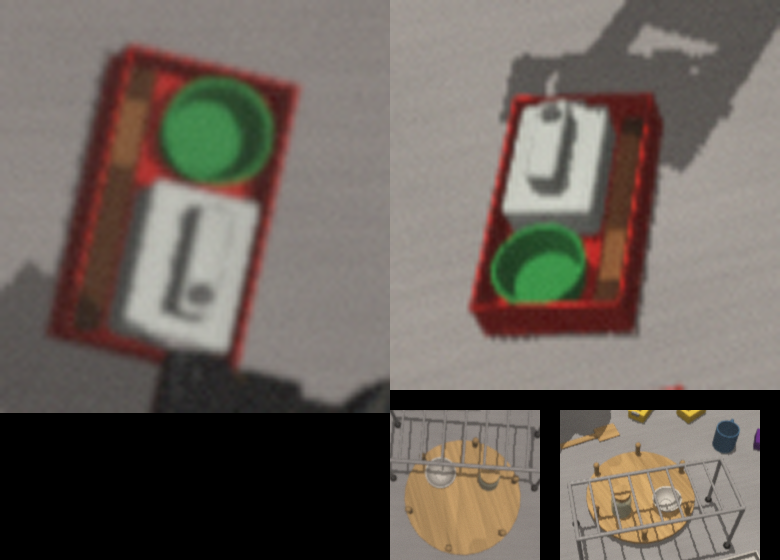

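The mold sits in the bay at crop (190,265), with the cup and case in place. The jar and dish are standing on the disc. One quick check that the lid is level, then I hand in.

```bash
python3 - <<'E'
from h import *
p,d=bot.grab_frame("scene");P=cloud("scene",d);hsv=cv2.cvtColor(p,cv2.COLOR_RGB2HSV)
k=(np.hypot(P[...,0]-499,P[...,1]+267)<55)&(hsv[...,1]<60)&(P[...,2]>35)&(P[...,2]<52);Q=P[k]
A=np.c_[Q[:,:2]-Q[:,:2].mean(0),np.ones(len(Q))];c=np.linalg.lstsq(A,Q[:,2],rcond=None)[0];print(len(Q),"tilt deg",np.degrees(c[:2]).round(2),"z",c[2])
if abs(c[2]-43)<4 and np.hypot(*c[:2])<0.06: print(bot.finish_job())
E
```

```text
447 tilt deg [-0.49 -0.04] z 42.69034692702334
the job is handed in; nothing more can be done
None
```

The egg mold is flat in the tier's empty bay (lid tilt about 0.5°); in the last pictures the jar and dish stand on the turntable and the case and cup lie in place, and I handed in at about 22 s after first nudging the disc roughly 12° the wrong way.

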